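# Sort the tube clamps into a two-tier tray

### The job

Finish sorting the four steel tube clamps just as they are, without opening or shutting any: the ones ratcheted shut go flat in the lower tray, side by side (one lies there already), and the ones with open jaws flat on the deck of the stacking frame. The job ends with the frame stacked square on the lower tray, over the shut clamps, its four corner posts fully home in the tray's corner sockets, and nothing held. Leave everything else on the bench where it stands.

Things in the scene. Friction and masses are not known exactly. Their poses are not given: they have to be found in the camera images.
- clamp_1_center (a point): centre of the steel pivot block (22 x 18 x 16 mm, x y z) of a small locking tube clamp like lock-jaw forceps, lying flat, block's underside down. x to the jaws (tips 46 mm ahead), -x to the finger rings (ends 66 mm behind), z up. Grip the block across y: the hinge is not loaded. Arms 8 mm tall; up to 36 mm either side of x when open, 23 mm shut. About 70 g, balanced near the block
- clamp_1_jaw (a joint): hinge of that clamp, the angle between its two halves: 0 to 0.05 = ratcheted shut (jaws together, rings nearly touching); 0.3 to 0.5 = open (jaws and rings spread in a narrow X). Friction holds it; a push of about 2 N on a ring of an open clamp moves it
- clamp_2_center (a point): centre of the steel pivot block (22 x 18 x 16 mm, x y z) of a small locking tube clamp like lock-jaw forceps, lying flat, block's underside down. x to the jaws (tips 46 mm ahead), -x to the finger rings (ends 66 mm behind), z up. Grip the block across y: the hinge is not loaded. Arms 8 mm tall; up to 36 mm either side of x when open, 23 mm shut. About 70 g, balanced near the block
- clamp_2_jaw (a joint): hinge of that clamp, the angle between its two halves: 0 to 0.05 = ratcheted shut (jaws together, rings nearly touching); 0.3 to 0.5 = open (jaws and rings spread in a narrow X). Friction holds it; a push of about 2 N on a ring of an open clamp moves it
- clamp_3_center (a point): centre of the steel pivot block (22 x 18 x 16 mm, x y z) of a small locking tube clamp like lock-jaw forceps, lying flat, block's underside down. x to the jaws (tips 46 mm ahead), -x to the finger rings (ends 66 mm behind), z up. Grip the block across y: the hinge is not loaded. Arms 8 mm tall; up to 36 mm either side of x when open, 23 mm shut. About 70 g, balanced near the block
- clamp_3_jaw (a joint): hinge of that clamp, the angle between its two halves: 0 to 0.05 = ratcheted shut (jaws together, rings nearly touching); 0.3 to 0.5 = open (jaws and rings spread in a narrow X). Friction holds it; a push of about 2 N on a ring of an open clamp moves it
- clamp_4_center (a point): centre of the steel pivot block (22 x 18 x 16 mm, x y z) of a small locking tube clamp like lock-jaw forceps, lying flat, block's underside down. x to the jaws (tips 46 mm ahead), -x to the finger rings (ends 66 mm behind), z up. Grip the block across y: the hinge is not loaded. Arms 8 mm tall; up to 36 mm either side of x when open, 23 mm shut. About 70 g, balanced near the block
- clamp_4_jaw (a joint): hinge of that clamp, the angle between its two halves: 0 to 0.05 = ratcheted shut (jaws together, rings nearly touching); 0.3 to 0.5 = open (jaws and rings spread in a narrow X). Friction holds it; a push of about 2 N on a ring of an open clamp moves it
- base: lower tray, fixed, aluminium, 158 (x) x 188 mm (y); origin at the centre of its underside, z up. Floor top 4 mm above the bench, walls 4 mm thick and 16 mm high. At the corners, centred at x +-75, y +-90 mm, square steel sockets: 24 mm outside, 16 mm inside, open on top, tops 26 mm and floors 6 mm above the bench
- frame_handle (a point): centre of the stacking frame's carrying bar: along x, 90 mm long, 12 mm wide (y), 16 mm tall, on a leg at each end (x +-41 mm), clear below between them; grip it across y at its middle, where the frame (about 0.45 kg) balances. 88 mm up when the frame stands on the bench; 94 mm up when home on the lower tray, above its centre, axes parallel (half a turn is as good)
- frame_deck (a point): centre of the top of the frame's aluminium deck, 32 mm below the bar's centre, same axes. Deck 162 (x) x 192 mm (y), 4 mm thick, lip 8 mm high and 4 mm thick all round. Under its corners, at x +-75, y +-90 mm, four posts 10 mm in diameter with rounded feet; feet 56 mm below this point
- spatula_mid (a point): bystander: small lab spatula 120 mm long, lying flat among the clamps; the point is about half-way up on its axis (for the spatula and spanner: near mid-length). To be left alone
- wrench_mid (a point): bystander: small steel spanner 120 mm long, lying flat among the clamps; the point is about half-way up on its axis (for the spatula and spanner: near mid-length). To be left alone
- vial_l_mid (a point): bystander: small amber vial, 24 mm across, 45 mm tall; the point is about half-way up on its axis (for the spatula and spanner: near mid-length). To be left alone
- vial_r_mid (a point): bystander: small amber vial, 24 mm across, 45 mm tall; the point is about half-way up on its axis (for the spatula and spanner: near mid-length). To be left alone
- reagent_mid (a point): bystander: amber reagent bottle, 56 mm across, 110 mm tall; the point is about half-way up on its axis (for the spatula and spanner: near mid-length). To be left alone
- flask_mid (a point): bystander: conical glass flask, 66 mm across, 90 mm tall; the point is about half-way up on its axis (for the spatula and spanner: near mid-length). To be left alone
- stopper_mid (a point): bystander: rubber stopper, 28 mm across, 24 mm tall; the point is about half-way up on its axis (for the spatula and spanner: near mid-length). To be left alone
There are look-alikes about, which are no part of the job. Leave any black, blue or turquoise look-alike of the part that bears clamp_4_center alone.

How it is judged:
By the outcome, as a careful person would: the job done as asked, in the order asked, and still so for the second after the job is handed in, with the robot touching nothing.
It also fails if it takes over 72 s, if anything falls off the work surface, if the arm or the gripper's body presses on something with over 40 N, if the wrist force passes 120 N, or if a joint passes its speed limit or range.

### The arm

A 6-joint arm with a two-finger parallel gripper is mounted at the origin on the work surface. World frame = base frame: x ahead of the robot, y to its left, z up, the work surface at z = 0. Lengths are in m, angles in rad, forces in N, time in s.
With the tool pointing down it reaches from about 0.275 to 0.775 m from the base axis. Payload 14.6 kg.
Tool frame: the origin (TCP) lies at the very end of the fingers, on their centre line; the grasp point (between the pads) lies arm.hold_point_z behind it (arm.hold_point_z is the distance from the TCP to the grasp point, in m); z points along the fingers, y is the line along which they close (so a half turn about z gives the same grasp; the last joint's range is limited). The gripper opens to 85 mm and grips with 20 to 120 N. Pads are 22 mm wide; open, the fingers measure 114 mm over their backs; the gripper's body (76 mm by 85 mm) begins 54 mm behind the grasp point. The pads swing forward as they close: fully open they stand 13 mm farther back than shut.
Start: joints at [0.991, 0.263, -0.048, 1.259, 0, 1.415], TCP at [0.216, 0.478, 0.231] pointing down, gripper open.
Joint ranges: [-2.65, 2.65], [-0.89, 1.7], [-1.18, 1.37], [-2.13, 2.11], [-1.35, 1.29], [-3.14, 3.14]. Speed limits (rad/s): [1.89, 1.89, 2.57, 2.79, 3.14, 3.14].

### API

Orientations are given as a rotation vector (axis times angle).
In Python, from plant import arm, cams gives the robot as it stands.
- The arm moves only by the shell command python3 -m handwheel 'ROWS' [FORCE]. ROWS is JSON, a list that holds one entry, the list of rows, each a list of 7 numbers: the opening, from 0 (shut) to 1 (fully open), then the shift along the tool's x, y, z in units of 0.05 m (1.0 is 0.05 m), then the turn, a rotation vector about the tool's x, y, z in units of 0.1 rad (1.0 is 0.1 rad). A call has exactly 5 rows; each row shifts and turns the commanded pose from where the row before left it, along the tool's axes as they then stand; what a row does not reach is not made up. A row lasts 1/10 s, in which the tool goes at most 50 mm and 8.59 degrees, less where a joint would pass 70% of its speed; a pose out of reach is approached as far as the arm can. A call with a number of a shift or a turn outside -1 to 1 is refused whole. A call with a gripper value outside its range is refused whole. The fingers move at their own pace and stop on an object; FORCE is the grip in N (left out, the last holds). Time passes only in rows, so rows that do not move let the fingers close, or fill a call up. It gives the time, the measured TCP pose, the force, the opening and the grip force at its end, in the units of the state.
- arm.get_obs(): the state, without advancing time (a new reading comes with each control period).
- cams.capture(name): name is "scene" or "top" or "wrist"; returns a dict with "frame" (420x560x3 uint8, blue, green, red), "fx", "fy", "cx", "cy" (pixels), "pose" (4x4, takes a point from camera to world coordinates). Camera axes: x right, y down, z forward; pixel columns grow to the right and rows downward; lengths in m; the calibration is good to about 2 mm. The wrist camera is an equidistant fisheye: a pixel r from the principal point sees the ray r / f radians off the axis. A picture is of the moment at which its call begins. There is no depth.
- arm.hand_in(): hands the job in; it is judged then, once.
Trained networks look in the newest picture that a camera, given by its name, has taken for a name from the list of things; names that differ only in an ending like _2 or _b are one class to them, and where a whole thing is asked for, a point or a joint stands for the part that bears it (a point fixed in the world has none). Each returns a list of dicts, best first, with "score" (0 to 1); they miss things now and then, are a little off and sometimes report something else, mostly with a low value. They report only what shows in the picture. A call takes as long as a camera call. They do not tell look-alikes from the thing itself.
- cams.spot_in(target, camera): "rect" ([centre column, centre row, width, height] in pixels, round what is visible of it).
The state is a dict: "t": time; "joint_pos": joint angles; "qd": joint speeds; "joint_torque": joint torques, N m; "position": TCP position; "eef_rot": TCP orientation; "wrist_force": force on the tool from outside, world axes, zero at the start; "torque": the same for the moment, N m; "gripper_width": finger opening in m; "grip_force": force on a finger pad.
Only numpy, scipy, OpenCV 4.12 (cv2) and the standard library are available. Lean on these libraries where they do the work, as an engineer would, in place of code of your own. Each camera call takes 0.05 s, during which the arm holds its last target. There are 200 camera calls.

## Working session

There is one attempt and no reset: what is moved stays moved. The work goes in short steps, Python scripts to look and compute and a shell command to move; the robot and the scene stay as the last step left them, time stands still between calls to the robot, and variables do not carry over. Pictures are saved under pics/ and viewed, at most 10 in all, crops included, and the job is handed in when it is done.

```bash
ls; mkdir -p pics; cat > h.py <<'E'
import numpy as np,cv2
from plant import arm,cams
from scipy.spatial.transform import Rotation as R
def snap(n,f=None):
    c=cams.capture(n)
    if f: cv2.imwrite('pics/'+f,c['frame'])
    return c
def ray(c,u,v,n):
    x=(u-c['cx'])/c['fx'];y=(v-c['cy'])/c['fy']
    if n=='wrist':
        r=np.hypot(x,y); d=np.array([np.sin(r)*x/max(r,1e-9),np.sin(r)*y/max(r,1e-9),np.cos(r)])
    else: d=np.array([x,y,1.])
    P=np.array(c['pose']);return P[:3,3],P[:3,:3]@(d/np.linalg.norm(d))
def onz(c,u,v,z,n):
    o,d=ray(c,u,v,n);return (o+d*(z-o[2])/d[2])
def tri(a,b):
    A=np.zeros((3,3));B=np.zeros(3)
    for o,d in(a,b):
        M=np.eye(3)-np.outer(d,d);A+=M;B+=M@o
    return np.linalg.solve(A,B)
E
python3 - <<'E'
from h import *
np.set_printoptions(precision=3,suppress=True)
print(arm.hold_point_z,{k:np.round(v,3) for k,v in arm.get_obs().items()})
for n in('top','scene'):
    c=snap(n,n+'0.png');print(n,c['fx'],c['cx'],c['cy'],np.array(c['pose']))
    for t in('clamp_1_center','base','frame_handle','frame_deck','spatula_mid','wrench_mid','vial_l_mid','reagent_mid','flask_mid','stopper_mid'):
        for r in cams.spot_in(t,n)[:8]:
            print(t,np.round(r['rect']),round(r['score'],2),onz(c,r['rect'][0],r['rect'][1],.01,n)[:2])
E
```

```text
pics
0.0187 {'t': np.float64(0.0), 'joint_pos': array([ 0.991,  0.264, -0.049,  1.259,  0.   ,  1.415]), 'qd': array([ 0.001,  0.   , -0.   , -0.   ,  0.001, -0.002]), 'joint_torque': array([  0.008, -63.762,  38.456,   0.014,   0.   ,   0.   ]), 'position': array([0.216, 0.478, 0.231]), 'eef_rot': array([-0.662, -3.071,  0.002]), 'wrist_force': array([-0.801, -0.423,  0.251]), 'torque': array([0.011, 0.01 , 0.013]), 'grip_force': np.float64(0.0), 'gripper_width': np.float64(0.085)}
top 454.3004536548815 277.64672871043575 214.7351658245193 [[-0.022 -0.984  0.175  0.288]
 [-1.     0.02  -0.012  0.005]
 [ 0.008 -0.175 -0.985  1.362]
 [ 0.     0.     0.     1.   ]]
clamp_1_center [304. 257.  20.  24.] 0.71 [ 0.4   -0.088]
base [193. 191.  69.  63.] 0.57 [0.607 0.245]
base [162. 267.  31.  19.] 0.18 [0.377 0.333]
frame_handle [352. 186.  72.  59.] 0.9 [ 0.612 -0.242]
frame_deck [353. 184.  74.  53.] 0.97 [ 0.618 -0.245]
spatula_mid [166. 269.  32.  25.] 0.34 [0.373 0.321]
spatula_mid [302. 256.  25.  24.] 0.19 [ 0.401 -0.083]
wrench_mid [380. 259.  40.  15.] 0.53 [ 0.387 -0.314]
wrench_
[... 758 characters left out ...]
7 -0.235]
frame_deck [206. 272. 110.  90.] 0.69 [ 0.604 -0.236]
frame_deck [303. 255.  41.  14.] 0.62 [ 0.653 -0.01 ]
frame_deck [274. 209.   9.  10.] 0.48 [0.475 0.001]
frame_deck [367. 225.  34.  27.] 0.16 [0.632 0.189]
spatula_mid [299. 189.  24.   4.] 0.52 [0.425 0.101]
wrench_mid [208. 270. 111.  89.] 0.73 [ 0.602 -0.23 ]
wrench_mid [149. 228.  49.   8.] 0.48 [ 0.406 -0.317]
vial_l_mid [385. 217. 104.  65.] 0.6 [0.626 0.248]
reagent_mid [441. 179.  28.  42.] 0.89 [0.562 0.495]
reagent_mid [234. 210.  35.  25.] 0.26 [ 0.432 -0.097]
flask_mid [127. 302.  31.  41.] 0.8 [ 0.613 -0.415]
flask_mid [232. 210.  35.  24.] 0.53 [ 0.429 -0.1  ]
stopper_mid [273. 210.  11.  11.] 0.6 [ 0.477 -0.005]
```

```bash
python3 - <<'E'
import cv2
a=cv2.imread('pics/top0.png')[145:300,95:440];cv2.imwrite('pics/top0c.png',cv2.resize(a,(800,360),interpolation=cv2.INTER_CUBIC))
b=cv2.imread('pics/scene0.png')[150:340,90:490];cv2.imwrite('pics/sc0c.png',cv2.resize(b,(800,380),interpolation=cv2.INTER_CUBIC))
E
```

```text
(no output)
```

View pics/top0c.png

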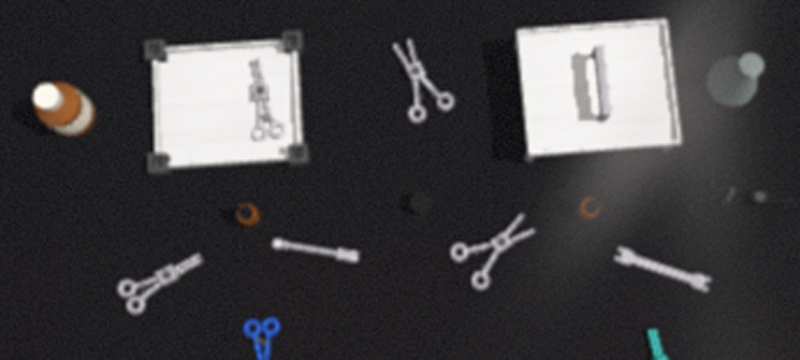

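View pics/sc0c.png

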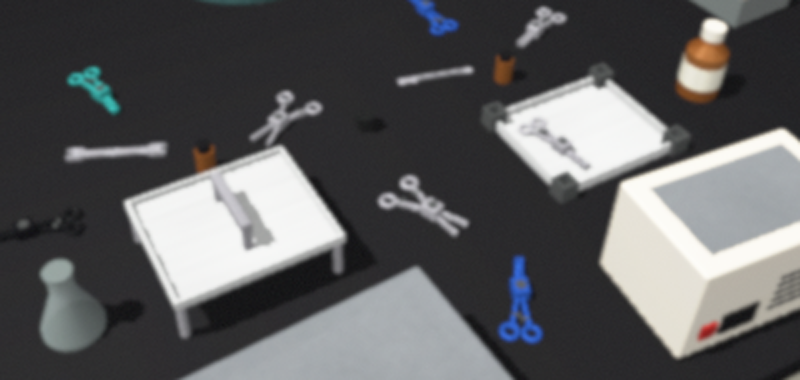

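The views show four steel clamps: one in the tray (shut), A at crop (167,275), apparently shut, B at (501,242), open, and C at (417,72), open. The blue, turquoise and black ones are look-alikes. The frame is at (600,85) and the tray at (225,105).

```bash
cat >> h.py <<'E'
np.set_printoptions(precision=3,suppress=True)
def tool():
    o=arm.get_obs();return np.array(o['position']),R.from_rotvec(o['eef_rot'])
def yaw():
    x=tool()[1].as_matrix()[:,0];return np.arctan2(x[1],x[0])
def go(p,yw=None):
    """tool-axis shift (units .05) with present / final yaw, and the turn about z (units .1)"""
    q,r=tool();t=0 if yw is None else (yw-yaw()+np.pi/2)%np.pi-np.pi/2
    d=(np.array(p)-q)/.05; m=r.as_matrix()
    m2=R.from_rotvec([0,0,t])*r
    print('at',q,'yaw',round(yaw(),3),'turn z',round(-t/.1,2),'shift now',m.T@d,'after turn',m2.as_matrix().T@d,
      'tilt',np.round((R.from_matrix(m).inv().apply([0,0,-1]))[:2],4))
def bright(c,n,xr,yr,z,th=110,res=.0005,rel=None):
    """rectified map on plane z: image[i,j] -> x=xr[0]+i*res, y=yr[0]+j*res"""
    X,Y=np.meshgrid(np.arange(*xr,res),np.arange(*yr,res),indexing='ij')
    P=np.linalg.inv(np.array(c['pose']));q=np.stack([X,Y,0*X+z],-1)@P[:3,:3].T+P[:3,3]
    if n=='wrist':
        rr=np.hypot(q[...,0],q[...,1]);k=np.arctan2(rr,q[...,2])/np.maximum(rr,1e-9)
    else: k=1/q[...,2]
    return cv2.remap(c['frame'],(c['fx']*q[...,0]*k+c['cx']).astype(np.float32),(c['fy']*q[...,1]*k+c['cy']).astype(np.float32),cv2.INTER_LINEAR)
E
python3 - <<'E'
from h import *
c=snap('wrist','w0.png');q,r=tool();P=np.array(c['pose'])
print(c['fx'],c['cx'],c['cy'],'cam in tool',r.inv().apply(P[:3,3]-q),'\n',r.as_matrix().T@P[:3,:3])
t=snap('top')
for u,v in((167,263.6),(311,249),(275,176)):print(onz(t,u,v,.006,'top'))
for k in cams.spot_in('clamp_1_center','wrist'):print(k,onz(c,*k['rect'][:2],.006,'wrist'))
go([.39,.32,.2],0)
E
```

```text
325.19226210127806 278.85253000545754 213.31350110245143 cam in tool [ 0.072  0.001 -0.142] 
 [[-0.    -0.958 -0.288]
 [ 1.    -0.     0.   ]
 [-0.    -0.288  0.958]]
[0.388 0.32  0.006]
[ 0.423 -0.109  0.006]
[ 0.65  -0.006  0.006]
at [0.216 0.478 0.231] yaw 2.717 turn z -4.25 shift now [-4.469 -1.454  0.626] after turn [-3.472 -3.167  0.626] tilt [0. 0.]
```

View pics/w0.png

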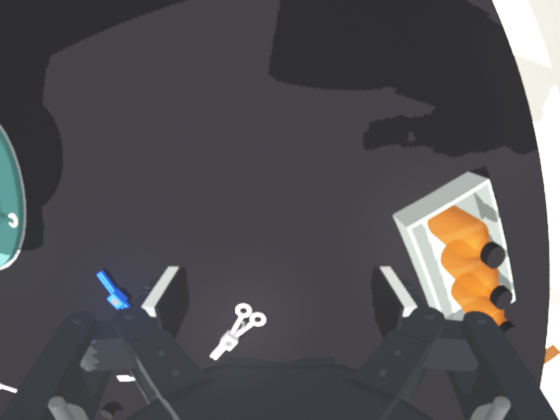

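The wrist view shows clamp A shut near (232,335). The camera sits on the tool's +x side, and tool +x points up in its picture.

```bash
python3 -m handwheel '[[[1,-0.55,-0.01,0.06,0,0,0.73],[1,-0.55,-0.01,0.06,0,0,0.73],[1,-0.55,-0.01,0.06,0,0,0.73],[1,-0.55,-0.01,0.06,0,0,0.73],[1,-0.55,-0.01,0.06,0,0,0.73]]]' 40
python3 -m handwheel '[[[0.6,-0.55,-0.01,0.06,0,0,0.73],[0.6,-0.55,-0.01,0.06,0,0,0.73],[0.6,-0.55,-0.01,0.06,0,0,0.73],[0.6,-0.55,-0.01,0.06,0,0,0.73],[0.6,-0.55,-0.01,0.06,0,0,0.73]]]'
cat >> h.py <<'E'
def clamp(c,n,x,y,z=.008,w=.08,th=120,f=None):
    """fit a clamp's pose near x,y from its bright outline on plane z"""
    res=.0005;m=bright(c,n,(x-w,x+w),(y-w,y+w),z,res=res)
    if f: cv2.imwrite('pics/'+f,m[::-1,::-1])
    g=cv2.cvtColor(m,cv2.COLOR_BGR2GRAY);b=(g>th).astype(np.uint8)
    b=cv2.morphologyEx(b,cv2.MORPH_CLOSE,np.ones((5,5)))
    k,l,s,ce=cv2.connectedComponentsWithStats(b)
    i0=int(w/res);best=min([i for i in range(1,k) if s[i,4]>1000],key=lambda i:np.hypot(ce[i][0]-i0,ce[i][1]-i0))
    I=np.argwhere(l==best)*res+np.array([x-w,y-w]);mu=I.mean(0)
    e=np.linalg.eigh(np.cov((I-mu).T))[1][:,1];p=(I-mu)@e;s_=(I-mu)@np.array([-e[1],e[0]])
    lo,hi=p.min(),p.max();wl,wh=[np.ptp(s_[k]) for k in(p<lo+.02,p>hi-.02)]
    if wh>wl:e=-e;p=-p;s_=-s_;lo,hi=-hi,-lo
    cen=np.array([-e[1],e[0]])
    s0=(s_[p<lo+.02].min()+s_[p<lo+.02].max()+s_[p>hi-.02].min()+s_[p>hi-.02].max())/4
    ctr=mu+e*(lo+(hi-lo)*66/112)+cen*s0
    print('clamp',ctr,'yaw',round(np.arctan2(e[1],e[0]),3),'len',hi-lo,'widths rings/jaws',max(wl,wh),min(wl,wh),'area',s[best,4])
    return ctr,np.arctan2(e[1],e[0])
E
python3 - <<'E'
from h import *
c=snap('wrist','w1.png')
print(arm.get_obs()['gripper_width'])
for k in cams.spot_in('clamp_1_center','wrist')[:4]:print(k,onz(c,*k['rect'][:2],.006,'wrist'))
q,yw=clamp(c,'wrist',.39,.32,f='a1.png')
go([q[0],q[1],.1],yw)
E
```

```text
t: 1.75
position: [0.331, 0.4017, 0.2161]
eef_rot: [-1.213, -2.898, -0.0]
wrist_force: [0.1, 0.5, 0.1]
gripper_width: 0.0854
grip_force: 0.0
t: 2.25
position: [0.4099, 0.2898, 0.2012]
eef_rot: [1.719, 2.63, 0.0]
wrist_force: [0.2, 0.6, 0.5]
gripper_width: 0.0511
grip_force: 0.0
0.051264547565846544
{'rect': [165.9, 392.5, 7.4, 9.2], 'score': 0.47} [ 0.378 -0.075  0.006]
clamp [0.394 0.32 ] yaw -1.077 len 0.1101622722020075 widths rings/jaws 0.04466781172985389 0.011209206862451995 area 6555
at [0.41  0.289 0.201] yaw 1.982 turn z -0.83 shift now [ 0.714 -0.044  2.019] after turn [0.715 0.016 2.019] tilt [0.001 0.   ]
```

View pics/a1.png

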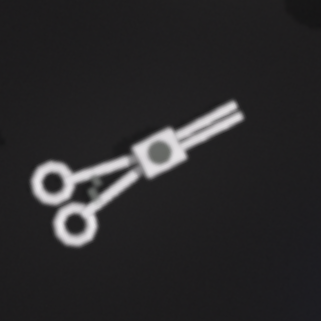

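```bash
python3 - <<'E'
from h import *
c=snap('wrist');t=snap('top')
# height check of block: networks/centres: use clamp fit pixel in top at several z vs wrist
for z in (0,.008,.016,.03):
    clamp(c,'wrist',.394,.32,z=z)
    clamp(t,'top',.394,.32,z=z,th=100)
E
python3 -m handwheel '[[[0.45,0.18,0,0.5,0,0,-0.17],[0.45,0.18,0,0.5,0,0,-0.17],[0.45,0.18,0,0.5,0,0,-0.17],[0.45,0.17,0,0.5,0,0,-0.16],[0.45,0,0,0.1,0,0,-0.16]]]'
```

```text
clamp [0.394 0.32 ] yaw -1.076 len 0.1127806110353902 widths rings/jaws 0.04555107330430473 0.011174928383018135 area 6696
clamp [0.404 0.296] yaw -1.044 len 0.044943530359328424 widths rings/jaws 0.01990385106830525 0.014213888133885886 area 2445
clamp [0.394 0.32 ] yaw -1.077 len 0.1100497162120701 widths rings/jaws 0.044597557870139214 0.010971809529774768 area 6409
clamp [0.404 0.295] yaw -1.048 len 0.04460746534659933 widths rings/jaws 0.019905742003258377 0.013958612040930653 area 2420
clamp [0.394 0.321] yaw -1.077 len 0.10738810915235464 widths rings/jaws 0.04351674828881355 0.010734943291570263 area 6115
clamp [0.403 0.293] yaw -1.045 len 0.044436477123784957 widths rings/jaws 0.01983522557990408 0.013961561961628313 area 2381
clamp [0.393 0.323] yaw -1.077 len 0.10288265748673794 widths rings/jaws 0.0415185338711466 0.010260662428197627 area 5621
clamp [0.376 0.337] yaw -2.715 len 0.034966412417451354 widths rings/jaws 0.014566124761192529 0.014028084641181347 area 1347
t: 2.95
position: [0.3921, 0.3236, 0.0943]
eef_rot: [-1.598, -2.703, 0.004]
wrist_force: [-0.8, -0.5, 0.2]
gripper_width: 0.0385
grip_force: 0.0
```

```bash
python3 - <<'E'
from h import *
c=snap('wrist');q,y=clamp(c,'wrist',.394,.32)
go([.3937,.32,.003],-1.077)
E
```

```text
clamp [0.396 0.322] yaw -1.032 len 0.1144580817411405 widths rings/jaws 0.04673140152472548 0.03610054578799235 area 15276
at [0.393 0.323 0.095] yaw 2.074 turn z 0.1 shift now [-0.066 -0.011  1.839] after turn [-0.066 -0.01   1.839] tilt [-0.     0.003]
```

```bash
python3 -m handwheel '[[[0.45,-0.03,-0.01,0.5,0,0,0.1],[0.45,-0.03,0,0.5,0,0,0],[0.45,0,0,0.5,0,0,0],[0.45,0,0,0.2,0,0,0],[0.45,0,0,0.13,0,0,0]]]'
python3 -m handwheel '[[[0,0,0,0,0,0,0],[0,0,0,0,0,0,0],[0,0,0,0,0,0,0],[0,0,0,0,0,0,0],[0,0,0,0,0,0,0]]]' 40
```

```text
t: 3.5
position: [0.3954, 0.3202, 0.0051]
eef_rot: [1.617, 2.693, 0.0]
wrist_force: [0.1, 0.9, 0.5]
gripper_width: 0.0384
grip_force: 0.0
t: 4.0
position: [0.3957, 0.3203, 0.0056]
eef_rot: [1.617, 2.692, 0.002]
wrist_force: [0.1, -1.1, 7.6]
gripper_width: 0.0168
grip_force: 41.8
```

```bash
python3 -m handwheel '[[[0,0,0,-0.4,0,0,0],[0,0,0,-0.6,0,0,0],[0,0,0,-0.6,0,0,-0.98],[0,0,0,-0.6,0,0,-0.98],[0,0,0,-0.4,0,0,-0.98]]]'
python3 -m handwheel '[[[0,-0.42,0.09,0,0,0,-0.78],[0,-0.42,0.09,0,0,0,-0.78],[0,-0.42,0.09,0,0,0,-0.78],[0,-0.42,0.09,0,0,0,-0.78],[0,-0.42,0.09,0,0,0,-0.78]]]'
python3 -m handwheel '[[[0,-0.42,0.09,0,0,0,-0.78],[0,-0.42,0.09,0,0,0,-0.78],[0,-0.42,0.09,0,0,0,-0.78],[0,-0.42,0.09,0,0,0,-0.78],[0,-0.42,0.09,0,0,0,-0.78]]]'
python3 - <<'E'
from h import *
c=snap('wrist','w2.png');go([.6,.285,.13],np.pi)
m=bright(c,'wrist',(.47,.75),(.1,.4),.01);cv2.imwrite('pics/t2.png',m[::-1,::-1])
E
```

```text
t: 4.5
position: [0.3954, 0.3202, 0.1371]
eef_rot: [1.199, 2.902, 0.003]
wrist_force: [1.7, 0.4, -0.8]
gripper_width: 0.0166
grip_force: 40.8
t: 5.0
position: [0.4932, 0.2759, 0.135]
eef_rot: [0.616, 3.081, 0.0]
wrist_force: [-0.1, 0.2, -0.2]
gripper_width: 0.0172
grip_force: 40.8
t: 5.5
position: [0.6, 0.2729, 0.1349]
eef_rot: [-0.008, -3.141, -0.0]
wrist_force: [0.8, 0.4, -0.8]
gripper_width: 0.017
grip_force: 40.8
at [0.603 0.273 0.135] yaw 3.141 turn z -0.0 shift now [0.053 0.238 0.09 ] after turn [0.053 0.238 0.09 ] tilt [ 0.001 -0.   ]
```

View pics/w2.png

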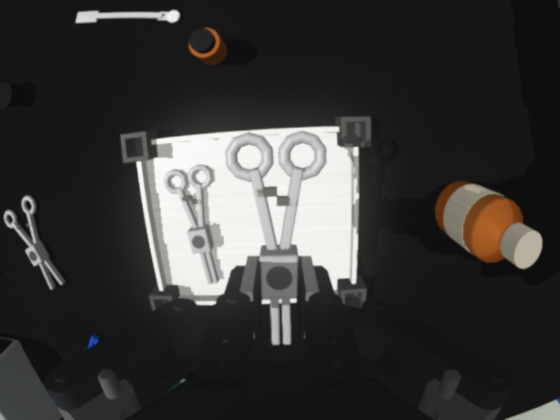

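The wrist view shows the tray with socket tops near (136,147), (354,131), (352,291) and (165,298). The shut clamp already there has its block at (200,238), and the held clamp stays shut.

```bash
cat > tray.py <<'E'
from h import *
def fit(W,L=np.array([[-75,-90],[-75,90],[75,90],[75,-90]])/1000):
    W=np.array(W)[:,:2];c=W.mean(0);a=W-c
    th=np.arctan2((L[:,0]*a[:,1]-L[:,1]*a[:,0]).sum(),(L*a).sum());s=np.array([[np.cos(th),-np.sin(th)],[np.sin(th),np.cos(th)]])
    return c,th,np.linalg.norm(a-L@s.T,axis=1),s
E
python3 - <<'E'
from tray import *
import cv2
class C(dict):pass
c=snap('wrist','w3.png')
im=c['frame']
b=im[110:320,110:390];cv2.imwrite('pics/w3c.png',cv2.resize(b,(800,600),interpolation=cv2.INTER_CUBIC))
for z in(.02,.026,.032):
    W=[onz(c,u,v,z,'wrist') for u,v in((136,147),(354,131),(352,291),(165,298))]
    o,th,e,s=fit(W);print(z,o,th,e)
k=onz(c,200,240,.018,'wrist')[:2]
o,th,e,s=fit([onz(c,u,v,.026,'wrist') for u,v in((136,147),(354,131),(352,291),(165,298))]);print('clamp local',s.T@(k-o))
E
```

```text
0.02 [0.617 0.248] 0.058926881573186665 [0.003 0.004 0.003 0.004]
0.026 [0.615 0.249] 0.05892688157318692 [0.005 0.006 0.006 0.007]
0.032 [0.613 0.249] 0.05892688157318678 [0.008 0.008 0.008 0.009]
clamp local [ 0.016 -0.045]
```

View pics/w3c.png

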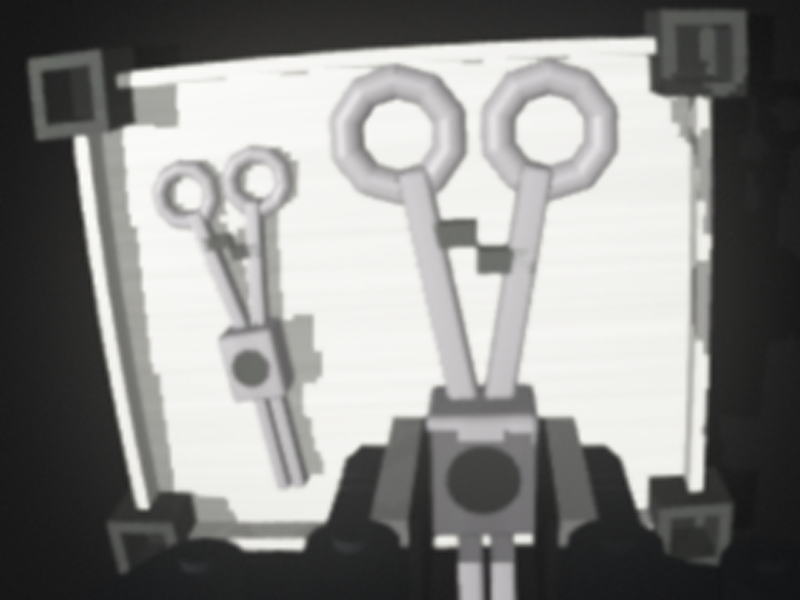

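```bash
python3 - <<'E'
from tray import *
c=snap('wrist')
p=((133.8,143.3),(354,128),(352.2,296.6),(161.5,301.8))
for z in(.014,.02,.026,.032):
    o,th,e,s=fit([onz(c,u,v,z,'wrist') for u,v in p]);print(z,o,th,e)
    if z==.026:
        k=onz(c,197.5,238,.02,'wrist')[:2];print('clamp local',s.T@(k-o)); t=o+s@[.010,.038];print(t);go([t[0],t[1],.0095],th)
E
```

```text
0.014 [0.618 0.246] 0.04501598558549337 [0.004 0.003 0.004 0.004]
0.02 [0.616 0.247] 0.04501598558549343 [0.001 0.001 0.002 0.001]
0.026 [0.614 0.247] 0.045015985585493405 [0.002 0.002 0.001 0.002]
clamp local [ 0.012 -0.045]
[0.622 0.286]
at [0.6   0.273 0.134] yaw 3.133 turn z -0.54 shift now [-0.449  0.257  2.497] after turn [-0.462  0.232  2.497] tilt [-0.  0.]
0.032 [0.612 0.248] 0.04501598558549334 [0.005 0.005 0.004 0.005]
```

```bash
python3 -m handwheel '[[[0,-0.23,0.12,0,0,0,-0.27],[0,-0.23,0.12,0.3,0,0,-0.27],[0,0,0,0.6,0,0,0],[0,0,0,0.6,0,0,0],[0,0,0,0.5,0,0,0]]]'
python3 - <<'E'
from h import *
go([.622,.286,.01],.045)
E
```

```text
t: 6.15
position: [0.621, 0.2853, 0.0322]
eef_rot: [0.072, -3.139, 0.001]
wrist_force: [-0.1, 1.4, -0.7]
gripper_width: 0.0171
grip_force: 40.8
at [0.621 0.285 0.032] yaw -3.095 turn z 0.01 shift now [-0.021  0.014  0.444] after turn [-0.021  0.014  0.444] tilt [-0.002  0.   ]
```

```bash
python3 -m handwheel '[[[0,0,0,0.25,0,0,0],[0,0,0,0.12,0,0,0],[0,0,0,0.07,0,0,0],[0.4,0,0,0,0,0,0],[0.4,0,0,0,0,0,0]]]'
python3 -m handwheel '[[[0.4,0,0,0,0,0,0],[0.4,0,0,-0.3,0,0,0],[0.4,0,0,-0.6,0,0,0],[0.4,0,0,-0.8,0,0,0],[0.4,0,0,-0.8,0,0,0]]]'
python3 - <<'E'
from h import *
snap('wrist','w4.png')
go([.60,0,.2],np.pi)
E
```

```text
t: 6.65
position: [0.6227, 0.2855, 0.0138]
eef_rot: [-0.072, 3.139, 0.001]
wrist_force: [0.8, -0.2, 1.4]
gripper_width: 0.0344
grip_force: 0.0
t: 7.15
position: [0.6219, 0.2852, 0.1396]
eef_rot: [-0.073, 3.141, 0.0]
wrist_force: [-0.7, 0.6, -0.3]
gripper_width: 0.0344
grip_force: 0.0
at [0.624 0.286 0.147] yaw -3.095 turn z 0.46 shift now [ 0.736 -5.687 -1.084] after turn [ 0.472 -5.716 -1.082] tilt [ 0.008 -0.002]
```

```bash
python3 -m handwheel '[[[0.4,0.02,-0.57,-0.07,0,0,-0.37],[0.4,0.02,-0.57,-0.07,0,0,-0.37],[0.4,0.02,-0.57,-0.07,0,0,-0.37],[0.4,0.02,-0.57,-0.07,0,0,-0.37],[0.4,0.02,-0.57,-0.07,0,0,-0.37]]]'
python3 -m handwheel '[[[0.4,0.02,-0.57,-0.07,0,0,-0.37],[0.4,0.02,-0.57,-0.07,0,0,-0.37],[0.4,0.02,-0.57,-0.07,0,0,-0.37],[0.4,0.02,-0.57,-0.07,0,0,-0.37],[0.4,0.02,-0.57,-0.07,0,0,-0.37]]]'
python3 - <<'E'
from h import *
c=snap('wrist','w5.png')
q,y=clamp(c,'wrist',.65,-.006,z=.006,f='c5.png')
go([q[0],q[1],.1],y)
q,y=clamp(c,'wrist',.65,-.006,z=.006,th=90)
E
```

```text
t: 7.7
position: [0.6343, 0.1423, 0.1559]
eef_rot: [-0.365, 3.119, -0.0]
wrist_force: [-0.4, -0.2, -1.0]
gripper_width: 0.0338
grip_force: 0.0
t: 8.2
position: [0.6725, 0.0049, 0.1734]
eef_rot: [-0.651, 3.073, -0.0]
wrist_force: [0.9, -0.1, 0.6]
gripper_width: 0.0341
grip_force: 0.0
clamp [ 0.656 -0.   ] yaw 0.401 len 0.10673441545609128 widths rings/jaws 0.06126087876208745 0.023447463894038557 area 5039
at [0.674 0.001 0.174] yaw -2.724 turn z 0.16 shift now [0.345 0.125 1.472] after turn [0.347 0.12  1.472] tilt [0.001 0.002]
clamp [ 0.656 -0.   ] yaw 0.401 len 0.10764923791828283 widths rings/jaws 0.06218064388785749 0.024618689104826973 area 6308
```

View pics/w5.png

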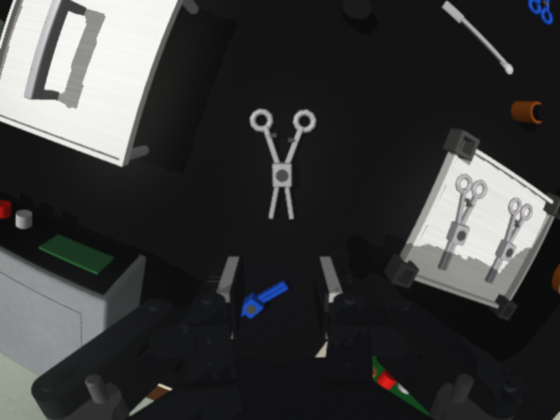

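The wrist view shows open clamp C with its block at (282,176). Both shut clamps lie side by side in the tray, and the frame is at upper left.

```bash
python3 - <<'E'
from h import *
c=snap('wrist')
k=onz(c,282,175.5,.016,'wrist');print(k)
r=onz(c,283,121,.006,'wrist');j=onz(c,281.5,217,.006,'wrist');print(r,j,np.arctan2(*(j-r)[1::-1]))
go([k[0],k[1],.1],.401)
E
```

```text
[ 0.656 -0.004  0.016]
[ 0.61  -0.024  0.006] [0.696 0.013 0.006] 0.40411762977924326
at [0.673 0.003 0.173] yaw -2.727 turn z 0.13 shift now [0.371 0.007 1.464] after turn [0.371 0.002 1.464] tilt [0.001 0.001]
```

```bash
python3 -m handwheel '[[[0.4,0.12,0,0.4,0,0,0.13],[0.4,0.12,0,0.5,0,0,0],[0.4,0.13,0,0.5,0,0,0],[0.4,0,0,0.5,0,0,0],[0.4,0,0,0.5,0,0,0]]]'
python3 - <<'E'
from h import *
go([.656,-.004,.003],.401)
E
```

```text
t: 8.8
position: [0.655, -0.0007, 0.0522]
eef_rot: [-0.629, 3.077, -0.0]
wrist_force: [1.6, -0.6, -0.1]
gripper_width: 0.0345
grip_force: 0.0
at [ 0.655 -0.001  0.052] yaw -2.739 turn z 0.02 shift now [ 0.008 -0.069  0.985] after turn [ 0.008 -0.069  0.985] tilt [0.001 0.   ]
```

```bash
python3 -m handwheel '[[[0.4,0,-0.06,0.3,0,0,0],[0.4,0,0,0.4,0,0,0],[0.4,0,0,0.15,0,0,0],[0.4,0,0,0.1,0,0,0],[0,0,0,0,0,0,0]]]'
python3 -m handwheel '[[[0,0,0,0,0,0,0],[0,0,0,0,0,0,0],[0,0,0,0,0,0,0],[0,0,0,-0.4,0,0,0],[0,0,0,-0.8,0,0,0]]]'
python3 -m handwheel '[[[0,0,0,-0.9,0,0,0],[0,0,0,-0.9,0,0,0],[0,0,0,-0.6,0,0,0],[0,0,0,0,0,0,0],[0,0,0,0,0,0,0]]]'
python3 - <<'E'
from h import *
c=snap('wrist','w6.png');t=snap('top','top6.png');s=snap('scene','sc6.png')
for n in('top','scene','wrist'):
  for r in cams.spot_in('frame_handle',n)[:2]+cams.spot_in('frame_deck',n)[:2]:print(n,r)
go([.6,-.3,.25],0)
E
```

```text
t: 9.3
position: [0.6564, -0.0036, 0.0054]
eef_rot: [-0.629, 3.078, 0.0]
wrist_force: [0.7, 0.1, -0.4]
gripper_width: 0.0209
grip_force: 0.2
t: 9.8
position: [0.6547, -0.0038, 0.0638]
eef_rot: [0.628, -3.074, -0.002]
wrist_force: [-0.2, -0.2, -0.4]
gripper_width: 0.0162
grip_force: 42.9
t: 10.3
position: [0.6566, -0.004, 0.1855]
eef_rot: [-0.629, 3.077, -0.0]
wrist_force: [-0.2, 0.5, -1.4]
gripper_width: 0.0169
grip_force: 42.9
top {'rect': [353.0, 184.8, 67.3, 63.3], 'score': 0.76}
top {'rect': [353.2, 183.3, 73.4, 56.4], 'score': 0.73}
top {'rect': [181.9, 193.0, 14.1, 33.2], 'score': 0.61}
scene {'rect': [208.1, 271.5, 109.8, 92.7], 'score': 0.81}
scene {'rect': [209.2, 271.5, 111.7, 95.3], 'score': 0.66}
wrist {'rect': [99.7, 93.3, 199.3, 186.6], 'score': 0.62}
wrist {'rect': [100.1, 95.4, 200.2, 186.6], 'score': 0.83}
at [ 0.656 -0.004  0.185] yaw -2.738 turn z 4.03 shift now [ 3.359 -5.005 -1.302] after turn [ 1.126 -5.921 -1.304] tilt [-0.001 -0.   ]
```

View pics/w6.png

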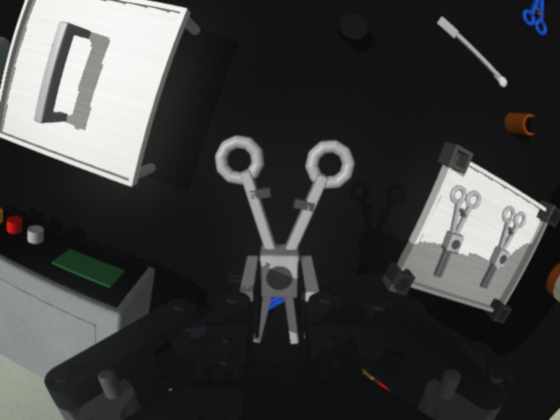

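The wrist view shows clamp C held and still open, and the frame at upper left with its bar at (62,70).

```bash
python3 -m handwheel '[[[0,0.29,-0.7,-0.06,0,0,0.8],[0,0.29,-0.7,-0.06,0,0,0.8],[0,0.29,-0.7,-0.06,0,0,0.8],[0,0.29,-0.7,-0.06,0,0,0.8],[0,0.29,-0.7,-0.06,0,0,0.8]]]'
cat > fr.py <<'E'
from h import *
def box(c,n,x,y,z,w=.15,th=150,f=None):
    m=bright(c,n,(x-w,x+w),(y-w,y+w),z,res=.001);g=cv2.GaussianBlur(cv2.cvtColor(m,cv2.COLOR_BGR2GRAY),(5,5),0)
    if f:cv2.imwrite('pics/'+f,m[::-1,::-1])
    b=cv2.morphologyEx((g>th).astype(np.uint8),cv2.MORPH_OPEN,np.ones((7,7)))
    k,l,s,ce=cv2.connectedComponentsWithStats(b);i=1+np.argmax(s[1:,4])
    P=np.argwhere(l==i).astype(np.float32)*.001+np.array([x-w,y-w],np.float32)
    r=cv2.minAreaRect(P.astype(np.float32)*1000);print(n,z,'box',np.round(r[0],1),np.round(r[1],1),round(r[2],2))
    return r
E
python3 - <<'E'
from fr import *
t=snap('top');c=snap('wrist','w7.png');s=snap('scene')
for z in(.055,.064,.072):
    for n,k in(('top',t),('wrist',c),('scene',s)): box(k,n,.61,-.235,z,f=f'f7{n}.png' if z==.064 else None)
go([.6,-.19,.2],0)
a=[cv2.resize(cv2.imread(f'pics/f7{n}.png'),(400,400)) for n in('top','wrist')]
cv2.imwrite('pics/f7.png',np.hstack(a))
E
```

```text
t: 11.25
position: [0.6281, -0.1916, 0.2001]
eef_rot: [-0.0, -3.142, -0.0]
wrist_force: [0.3, -0.1, -1.2]
gripper_width: 0.0169
grip_force: 42.9Traceback (most recent call last):
  File "<stdin>", line 4, in <module>
  File "fr.py", line 6, in box
    k,l,s,ce=cv2.connectedComponentsWithStats(b);i=1+np.argmax(s[1:,4])
                                                     ~~~~~~~~~^^^^^^^^^
    return _wrapfunc(a, 'argmax', axis=axis, out=out, **kwds)
    return bound(*args, **kwds)
ValueError: attempt to get argmax of an empty sequence
```

```bash
sed -i "s/b=cv2.morphologyEx((g>th)/th=cv2.threshold(g,0,255,cv2.THRESH_OTSU)[0];b=cv2.morphologyEx((g>th)/" fr.py
python3 - <<'E'
from fr import *
t=snap('top');c=snap('wrist','w7.png');s=snap('scene')
for z in(.055,.064,.072):
    for n,k in(('top',t),('wrist',c),('scene',s)): box(k,n,.61,-.235,z,f=f'f7{n}.png' if z==.064 else None)
go([.6,-.19,.2],0)
a=[cv2.resize(cv2.imread(f'pics/f7{n}.png'),(400,400)) for n in('top','wrist')]
cv2.imwrite('pics/f7.png',np.hstack(a))
E
```

```text
top 0.055 box [ 610.7 -233.1] [230.2 388.1] 68.84
wrist 0.055 box [ 618.4 -228.5] [168.2 209.6] 3.18
scene 0.055 box [ 609.8 -233.8] [178.6 202.1] 3.22
top 0.064 box [ 611.3 -231.7] [230.  387.5] 69.03
wrist 0.064 box [ 616.4 -227.3] [162.9 203. ] 3.18
scene 0.064 box [ 618.3 -236. ] [176.5 199.9] 2.96
top 0.072 box [ 611.4 -231.4] [227.9 388.1] 68.84
wrist 0.072 box [ 614.7 -226.3] [158.2 197. ] 3.18
scene 0.072 box [ 624.8 -237.6] [175.5 197.1] 3.0
at [ 0.629 -0.189  0.2  ] yaw -3.137 turn z 0.04 shift now [ 0.57  -0.011  0.004] after turn [ 0.57  -0.014  0.004] tilt [-0. -0.]
```

View pics/f7.png

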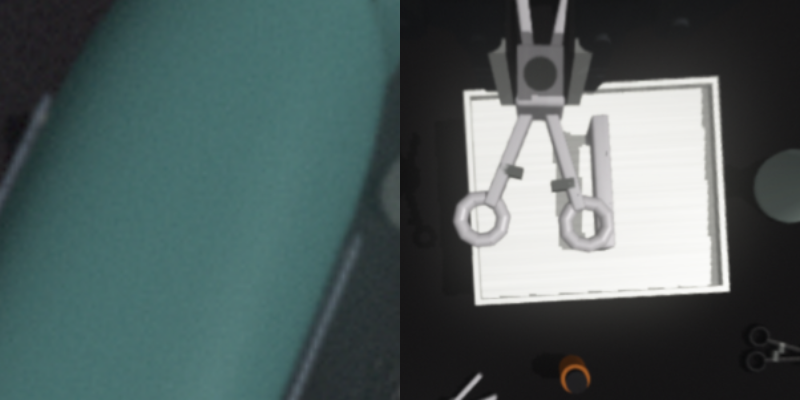

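The rectified wrist view shows the frame's outer corners near (464,92), (718,77), (728,291) and (476,304). Their spacing matches 162 x 192 mm at 64 mm height.

```bash
python3 - <<'E'
from h import *
go([.6245,-.182,.0615],.055)
E
python3 -m handwheel '[[[0,0.05,0.07,0.4,0,0,-0.27],[0,0.05,0.07,0.6,0,0,-0.27],[0,0,0,0.6,0,0,0],[0,0,0,0.6,0,0,0],[0,0,0,0.2,0,0,0]]]'
python3 - <<'E'
from h import *
go([.6245,-.182,.0615],.055)
E
```

```text
at [ 0.629 -0.189  0.2  ] yaw -3.137 turn z -0.51 shift now [0.079 0.146 2.774] after turn [0.072 0.15  2.774] tilt [-0. -0.]
t: 12.05
position: [0.6222, -0.1813, 0.0775]
eef_rot: [0.093, -3.137, -0.003]
wrist_force: [-0.4, 0.6, -1.5]
gripper_width: 0.0164
grip_force: 42.9
at [ 0.622 -0.181  0.078] yaw -3.082 turn z 0.04 shift now [-0.047 -0.017  0.321] after turn [-0.047 -0.017  0.321] tilt [-0.004 -0.002]
```

```bash
python3 -m handwheel '[[[0,-0.04,-0.02,0.18,0,0,0],[0,0,0,0.13,0,0,0],[0,0,0,0,0,0,0],[0.35,0,0,0,0,0,0],[0.35,0,0,0,0,0,0]]]'
python3 -m handwheel '[[[0.35,0,0,0,0,0,0],[0.35,0,0,-0.4,0,0,0],[0.35,0,0,-0.7,0,0,0],[0.35,0,0,-0.7,0,0,0],[0.35,0,0,-0.7,0,0,0]]]'
python3 - <<'E'
from h import *
go([.44,-.1,.2],0)
E
```

```text
t: 12.55
position: [0.6257, -0.1842, 0.0657]
eef_rot: [-0.09, 3.139, -0.001]
wrist_force: [0.8, 0.3, 1.0]
gripper_width: 0.0301
grip_force: 0.0
t: 13.05
position: [0.6251, -0.184, 0.1916]
eef_rot: [-0.09, 3.14, -0.0]
wrist_force: [0.3, -0.1, -0.5]
gripper_width: 0.0298
grip_force: 0.0
at [ 0.625 -0.184  0.192] yaw -3.084 turn z 0.57 shift now [ 3.6    1.888 -0.17 ] after turn [ 3.702  1.68  -0.17 ] tilt [0. 0.]
```

```bash
python3 -m handwheel '[[[0.4,0.39,-0.07,0,0,0,1],[0.4,0.39,-0.07,0,0,0,1],[0.4,0.39,-0.07,0,0,0,1],[0.4,0.39,-0.07,0,0,0,1],[0.4,0.39,-0.07,0,0,0,1]]]'
python3 -m handwheel '[[[0.4,0.39,-0.07,0.04,0,0,1],[0.4,0.39,-0.07,0.04,0,0,1],[0.4,0.39,-0.07,0.04,0,0,1],[0.4,0.39,-0.07,0.04,0,0,1],[0.4,0.39,-0.07,0.04,0,0,1]]]'
sed -i 's/+cen\*s0/+cen*s0; sa=(s_[p<lo+.02].min()+s_[p<lo+.02].max())\/2; sb=(s_[p>hi-.02].min()+s_[p>hi-.02].max())\/2; ctr=mu+e*(lo+(hi-lo)*66\/112)+cen*(sa+(sb-sa)*66\/112); print("slope",(sb-sa)\/.09)/' h.py
python3 - <<'E'
from h import *
c=snap('wrist','w8.png')
for th in (90,120): q,y=clamp(c,'wrist',.423,-.109,z=.006,th=th,f='b8.png')
go([q[0],q[1],.1],y)
# pivot disc (dark) inside block via gray local check
m=bright(c,'wrist',(q[0]-.02,q[0]+.02),(q[1]-.02,q[1]+.02),.016);g=cv2.cvtColor(m,cv2.COLOR_BGR2GRAY);print(g[::8,::8])
E
```

```text
t: 13.55
position: [0.5265, -0.1876, 0.1901]
eef_rot: [0.697, 3.063, -0.0]
wrist_force: [0.3, 0.1, 0.4]
gripper_width: 0.0342
grip_force: 0.0
t: 14.05
position: [0.4389, -0.1432, 0.1801]
eef_rot: [1.433, 2.795, -0.0]
wrist_force: [-0.5, 0.1, 0.2]
gripper_width: 0.034
grip_force: 0.0
slope -0.002836216482355011
clamp [ 0.427 -0.108] yaw -0.954 len 0.10774400902947191 widths rings/jaws 0.06812110662756697 0.030226638752552083 area 8606
slope -0.002034595846475368
clamp [ 0.427 -0.108] yaw -0.954 len 0.10692973133941297 widths rings/jaws 0.06730525075758118 0.0295296602600671 area 7764
at [ 0.437 -0.141  0.18 ] yaw 2.189 turn z 0.01 shift now [0.652 0.236 1.598] after turn [0.652 0.236 1.598] tilt [-0.001  0.   ]
[[ 49  50  50  51  52  52  53  62 249 157]
 [ 49  50  51  51  52  53  54 233 237  45]
 [ 49  51  51  52  52  98 247 199  60  47]
 [ 50  51  51  54 183 249 248 247  72  58]
 [ 51  51  63 238 241 144 146 243 234 192]
 [ 53 123 239 250 223 145 145 237 249  76]
 [248 244 169 180 248 189 206 238  69  43]
 [110  49  52  74 246 248 170  46  44  53]
 [ 50  51  64 248 177  77  52  52  53  52]
 [ 50  57 249 194  46  51  51  52  51  51]
 [ 55 246 208  42  50  51  51  51  51  51]]
```

```bash
python3 - <<'E'
from h import *
c=snap('wrist')
m=bright(c,'wrist',(.406,.446),(-.127,-.087),.016);g=cv2.GaussianBlur(cv2.cvtColor(m,cv2.COLOR_BGR2GRAY),(5,5),0)
b=((g>125)&(g<165)).astype(np.uint8);b=cv2.morphologyEx(b,cv2.MORPH_OPEN,np.ones((5,5)))
k,l,s,ce=cv2.connectedComponentsWithStats(b)
i=1+np.argmax(s[1:,4]);p=[.406+ce[i][1]*.0005,-.127+ce[i][0]*.0005];print(p,s[i])
go([*p,.003],-.954)
E
```

```text
[np.float64(0.42637642585551333), np.float64(-0.10619011406844106)] [ 33  32  18  18 263]
at [ 0.438 -0.142  0.18 ] yaw 2.197 turn z 0.09 shift now [0.722 0.234 3.544] after turn [0.724 0.228 3.544] tilt [-0.  0.]
```

```bash
python3 -m handwheel '[[[0.4,0.24,0.08,0.4,0,0,0],[0.4,0.24,0.08,0.6,0,0,0],[0.4,0.24,0.07,0.6,0,0,0],[0.4,0,0,0.6,0,0,0],[0.4,0,0,0.4,0,0,0]]]'
python3 - <<'E'
from h import *
go([.4264,-.1062,.003],-.954)
E
```

```text
t: 14.65
position: [0.428, -0.1075, 0.0485]
eef_rot: [-1.423, -2.801, 0.0]
wrist_force: [-0.2, -0.4, -0.7]
gripper_width: 0.0345
grip_force: 0.0
at [ 0.428 -0.107  0.048] yaw 2.202 turn z 0.14 shift now [ 0.039 -0.01   0.91 ] after turn [ 0.039 -0.011  0.91 ] tilt [-0.  0.]
```

```bash
python3 -m handwheel '[[[0.4,0.03,-0.01,0.4,0,0,0.1],[0.4,0,0,0.3,0,0,0],[0.4,0,0,0.13,0,0,0],[0.4,0,0,0.05,0,0,0],[0,0,0,0,0,0,0]]]'
python3 -m handwheel '[[[0,0,0,0,0,0,0],[0,0,0,0,0,0,0],[0,0,0,0,0,0,0],[0,0,0,-0.4,0,0,0],[0,0,0,-0.8,0,0,0]]]'
python3 -m handwheel '[[[0,0,0,-0.9,0,0,0],[0,0,0,-0.9,0,0,0],[0,0,0,-0.6,0,0,0],[0,0,0,-0.2,0,0,0],[0,0,0,0,0,0,0]]]'
python3 -m handwheel '[[[0,-0.54,-0.15,0,0,0,-1],[0,-0.54,-0.15,0,0,0,-1],[0,-0.54,-0.15,0,0,0,-1],[0,-0.54,-0.15,0,0,0,-1],[0,-0.54,-0.15,0,0,0,-1]]]'
python3 -m handwheel '[[[0,-0.54,-0.15,0,0,0,-1],[0,-0.54,-0.15,0,0,0,-1],[0,-0.54,-0.15,0,0,0,-1],[0,-0.54,-0.15,0,0,0,-1],[0,-0.54,-0.15,0,0,0,-1]]]'
python3 - <<'E'
from fr import *
c=snap('wrist','w9.png')
r=box(c,'wrist',.61,-.235,.064,f='f9.png')
go([.6295,-.282,.0615],.055)
E
```

```text
t: 15.15
position: [0.427, -0.1069, 0.0061]
eef_rot: [1.44, 2.792, -0.0]
wrist_force: [-0.1, -1.1, 0.1]
gripper_width: 0.0203
grip_force: 0.1
t: 15.65
position: [0.425, -0.106, 0.065]
eef_rot: [-1.439, -2.788, 0.0]
wrist_force: [0.5, -1.0, -0.9]
gripper_width: 0.0169
grip_force: 42.0
t: 16.15
position: [0.427, -0.1068, 0.1965]
eef_rot: [1.44, 2.79, 0.0]
wrist_force: [0.4, 0.1, -1.1]
gripper_width: 0.0165
grip_force: 42.1
t: 16.65
position: [0.4985, -0.2259, 0.1936]
eef_rot: [-0.699, -3.06, -0.001]
wrist_force: [0.2, 0.2, -0.5]
gripper_width: 0.0164
grip_force: 42.0
t: 17.15
position: [0.6191, -0.2949, 0.1931]
eef_rot: [0.08, -3.138, -0.003]
wrist_force: [-0.3, -0.3, -0.3]
gripper_width: 0.0164
grip_force: 42.0
wrist 0.064 box [ 617.5 -247.5] [162.9 222.3] 3.06
at [ 0.622 -0.296  0.192] yaw -3.084 turn z 0.03 shift now [-0.171  0.261  2.611] after turn [-0.17   0.261  2.611] tilt [-0.002 -0.002]
```

```bash
python3 -m handwheel '[[[0,-0.09,0.13,0.2,0,0,0],[0,-0.08,0.13,0.5,0,0,0],[0,0,0,0.6,0,0,0],[0,0,0,0.6,0,0,0],[0,0,0,0.4,0,0,0]]]'
python3 - <<'E'
from h import *
go([.6295,-.282,.0615],.055)
E
```

```text
t: 17.7
position: [0.6246, -0.2793, 0.0769]
eef_rot: [0.072, -3.137, -0.004]
wrist_force: [1.0, -1.0, -0.8]
gripper_width: 0.0167
grip_force: 42.1
at [ 0.625 -0.279  0.077] yaw -3.096 turn z -0.09 shift now [-0.097 -0.06   0.307] after turn [-0.096 -0.061  0.307] tilt [-0.004 -0.002]
```

```bash
python3 -m handwheel '[[[0,-0.09,-0.06,0.15,0,0,0],[0,0,0,0.15,0,0,0],[0,0,0,0,0,0,0],[0.35,0,0,0,0,0,0],[0.35,0,0,0,0,0,0]]]'
python3 -m handwheel '[[[0.35,0,0,0,0,0,0],[0.35,0,0,-0.4,0,0,0],[0.35,0,0,-0.7,0,0,0],[0.35,0,0,-0.7,0,0,0],[0.35,0,0,-0.7,0,0,0]]]'
python3 -m handwheel '[[[0.55,0,0.3,-0.1,0,0,0],[0.55,-0.2,0.3,-0.1,0,0,0],[0.55,-0.2,0.3,-0.1,0,0,0],[0.55,-0.2,0.1,-0.1,0,0,0],[0.55,0,0,0,0,0,0]]]'
python3 - <<'E'
from fr import *
c=snap('wrist','w10.png')
for z in(.06,.064,.068): box(c,'wrist',.61,-.235,z,f='f10.png')
go([.6168,-.2324,.2],.055)
E
```

```text
t: 18.2
position: [0.6317, -0.2841, 0.0667]
eef_rot: [-0.074, 3.14, -0.001]
wrist_force: [-0.8, 0.8, 0.5]
gripper_width: 0.0298
grip_force: 0.0
t: 18.7
position: [0.6312, -0.2838, 0.1927]
eef_rot: [-0.074, 3.14, -0.001]
wrist_force: [-0.1, -0.9, -0.1]
gripper_width: 0.0296
grip_force: 0.0
t: 19.2
position: [0.6603, -0.2305, 0.2101]
eef_rot: [0.078, -3.14, -0.001]
wrist_force: [1.1, 0.0, 0.3]
gripper_width: 0.047
grip_force: 0.0
wrist 0.06 box [ 617.4 -232.7] [165.4 195.4] 3.14
wrist 0.064 box [ 617.  -232.7] [163.1 192.7] 3.12
wrist 0.068 box [ 616.6 -232.7] [160.9 190.1] 3.22
at [ 0.66  -0.231  0.21 ] yaw -3.093 turn z -0.06 shift now [0.856 0.019 0.197] after turn [0.856 0.025 0.197] tilt [-0.001 -0.001]
```

View pics/w10.png

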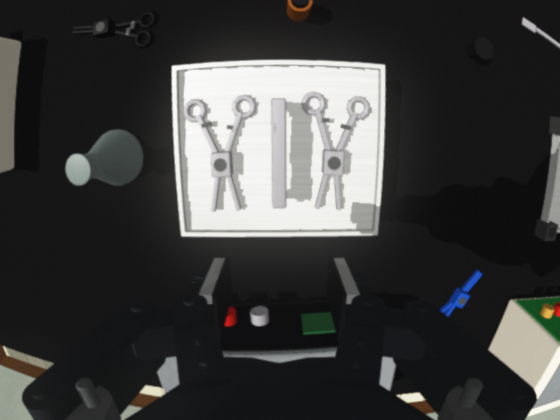

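The wrist view shows both open clamps flat on the deck, at (222,163) and (335,163), either side of the bar at (279,153). I'll measure the tray in the same geometry before gripping the frame.

```bash
python3 - <<'E'
from fr import *
c=snap('wrist')
for z in(.088,.096,.104):
    e=[onz(c,u,v,z,'wrist') for u,v in((272,98),(285,98),(286,207),(273,208.5))];m=np.mean(e,0);a=(e[0]+e[1]-e[2]-e[3])/2
    print(z,m,'len',np.linalg.norm(a),'w',np.linalg.norm(e[0]-e[1]),np.linalg.norm(e[3]-e[2]),'yaw',np.arctan2(-a[1],-a[0]))
E
python3 -m handwheel '[[[0.4,-0.04,0.8,0,0,0,0],[0.4,-0.04,0.8,0,0,0,0],[0.4,-0.04,0.8,0,0,0,0],[0.4,-0.04,0.8,0.1,0,0,0],[0.4,-0.04,0.8,0.1,0,0,0]]]'
python3 -m handwheel '[[[0.4,-0.04,0.8,0.1,0,0,0],[0.4,-0.04,0.8,0.1,0,0,0],[0.4,-0.04,0.8,0.1,0,0,0],[0.4,-0.04,0.8,0.1,0,0,0],[0.4,-0.04,0.8,0.1,0,0,0]]]'
python3 -m handwheel '[[[0.4,-0.04,0.8,0.1,0,0,0],[0.4,-0.04,0.8,0.1,0,0,0],[0.4,0,0,0,0,0,0],[0.4,0,0,0,0,0,0],[0.4,0,0,0,0,0,0]]]'
python3 - <<'E'
from fr import *
c=snap('wrist','w11.png');t=snap('top');s=snap('scene')
for z in(.01,.016,.022): box(c,'wrist',.615,.247,z,w=.12,f='f11.png')
# socket match at z=.026
m=bright(c,'wrist',(.495,.735),(.12,.375),.026,res=.0005);cv2.imwrite('pics/s11.png',m[::-1,::-1])
print(tool()[0],yaw())
E
```

```text
0.088 [ 0.617 -0.233  0.088] len 0.09080889711682345 w 0.01033328359472768 0.011018138015962537 yaw 0.05775958612953384
0.096 [ 0.616 -0.233  0.096] len 0.0880510699389842 w 0.010019466212966052 0.010683521899762865 yaw 0.05775958612953385
0.104 [ 0.615 -0.233  0.104] len 0.08529324276114501 w 0.00970564883120443 0.01034890578356321 yaw 0.05775958612953382
t: 19.8
position: [0.6589, -0.0311, 0.2002]
eef_rot: [0.073, -3.14, -0.0]
wrist_force: [0.4, 0.1, -0.5]
gripper_width: 0.0341
grip_force: 0.0
t: 20.3
position: [0.6594, 0.1692, 0.175]
eef_rot: [0.073, -3.14, 0.0]
wrist_force: [0.5, 0.3, 0.3]
gripper_width: 0.0343
grip_force: 0.0
t: 20.8
position: [0.6603, 0.247, 0.1656]
eef_rot: [0.073, -3.14, 0.001]
wrist_force: [0.1, -0.3, -0.7]
gripper_width: 0.0339
grip_force: 0.0
wrist 0.01 box [617.3 247.4] [161.9 192.4] 2.68
wrist 0.016 box [616.8 247.3] [158.7 188.5] 2.73
wrist 0.022 box [616.2 247.2] [155.5 184.7] 2.73
[0.66  0.247 0.166] -3.0959153570923275
```

```bash
python3 -m handwheel '[[[0.4,0.11,-0.795,-0.1,0,0,-0.09],[0.4,0.11,-0.795,0,0,0,0],[0.4,0.11,-0.795,0,0,0,0],[0.4,0.11,-0.795,0,0,0,0],[0.4,0.11,-0.795,0,0,0,0]]]'
python3 -m handwheel '[[[0.4,0.11,-0.795,0,0,0,0],[0.4,0.11,-0.795,0,0,0,0],[0.4,0.11,-0.795,0,0,0,0],[0.4,0.11,-0.795,0,0,0,0],[0.4,0.11,-0.795,0,0,0,0]]]'
python3 -m handwheel '[[[0.4,0.11,-0.795,0.2,0,0,0],[0.4,0.11,-0.795,0.3,0,0,0],[0.4,0,0,0,0,0,0],[0.4,0,0,0,0,0,0],[0.4,0,0,0,0,0,0]]]'
python3 - <<'E'
from h import *
go([.617,-.2327,.072],.0546)
E
```

```text
t: 21.45
position: [0.6432, 0.0458, 0.1711]
eef_rot: [-0.087, 3.14, -0.0]
wrist_force: [0.3, -0.7, 0.2]
gripper_width: 0.034
grip_force: 0.0
t: 21.95
position: [0.6266, -0.1543, 0.1711]
eef_rot: [-0.086, 3.14, -0.0]
wrist_force: [0.8, -0.2, -0.1]
gripper_width: 0.034
grip_force: 0.0
t: 22.45
position: [0.6208, -0.2315, 0.1463]
eef_rot: [-0.088, 3.14, -0.0]
wrist_force: [0.3, 0.5, -0.8]
gripper_width: 0.0342
grip_force: 0.0
at [ 0.621 -0.232  0.146] yaw -3.085 turn z 0.02 shift now [ 0.077 -0.02   1.486] after turn [ 0.077 -0.02   1.486] tilt [0.001 0.   ]
```

```bash
python3 -m handwheel '[[[0.4,0.08,-0.02,0.3,0,0,0.02],[0.4,0,0,0.4,0,0,0],[0.4,0,0,0.4,0,0,0],[0.4,0,0,0.25,0,0,0],[0.4,0,0,0.13,0,0,0]]]'
python3 -m handwheel '[[[0.1,0,0,0,0,0,0],[0.05,0,0,0,0,0,0],[0,0,0,0,0,0,0],[0,0,0,0,0,0,0],[0,0,0,0,0,0,0]]]' 100
python3 - <<'E'
from h import *
go([.617,-.2327,.072],.0546)
E
```

```text
t: 22.95
position: [0.6168, -0.2321, 0.0712]
eef_rot: [0.087, -3.14, -0.001]
wrist_force: [-0.2, -0.2, 0.2]
gripper_width: 0.0344
grip_force: 0.0
t: 23.45
position: [0.6172, -0.2331, 0.0725]
eef_rot: [-0.085, 3.139, -0.0]
wrist_force: [0.0, 2.1, 5.4]
gripper_width: 0.0102
grip_force: 98.4
at [ 0.617 -0.233  0.073] yaw -3.087 turn z -0.0 shift now [0.004 0.008 0.01 ] after turn [0.004 0.008 0.01 ] tilt [0.001 0.   ]
```

```bash
cat > held.py <<'E'
from fr import *
def edges(c,dz,cx,cy,th0):
    """edges of the lip's outer outline in the frame's expected axes, as deviations in mm"""
    s=np.array([[np.cos(th0),-np.sin(th0)],[np.sin(th0),np.cos(th0)]])
    L=np.mgrid[-110:111,-125:126].reshape(2,-1).T/1000.@s.T+[cx,cy]
    P=np.linalg.inv(np.array(c['pose']));q=np.c_[L,np.full(len(L),.064+dz)]@P[:3,:3].T+P[:3,3]
    rr=np.hypot(q[:,0],q[:,1]);k=np.arctan2(rr,q[:,2])/rr
    g=cv2.cvtColor(cv2.remap(c['frame'],(c['fx']*q[:,0]*k+c['cx']).astype(np.float32).reshape(221,251),(c['fy']*q[:,1]*k+c['cy']).astype(np.float32).reshape(221,251),cv2.INTER_LINEAR),cv2.COLOR_BGR2GRAY)
    b=cv2.GaussianBlur(g,(3,3),0)>120
    for i in range(30,200,20):
        j=np.flatnonzero(b[i]);print('x',i-110,'y edges',(j[0]-125,j[-1]-125) if len(j) else None,end='; ')
    print()
    for j in range(45,215,20):
        i=np.flatnonzero(b[:,j]);print('y',j-125,'x edges',(i[0]-110,i[-1]-110) if len(i) else None,end='; ')
    print()
E
python3 - <<'E'
from held import *
edges(snap('wrist','w12.png'),0,.617,-.2327,.0546)
E
python3 -m handwheel '[[[0,0,0,-0.2,0,0,0],[0,0,0,-0.4,0,0,0],[0,0,0,-0.6,0,0,0],[0,0,0,-0.6,0,0,0],[0,0,0,-0.5,0,0,0]]]'
python3 - <<'E'
from held import *
p,_=tool();print(p,yaw(),arm.get_obs()['wrist_force'],arm.get_obs()['torque'])
edges(snap('wrist','w13.png'),p[2]-.0725,.617,-.2327,.0546)
E
```

```text
x -80 y edges (np.int64(-95), np.int64(95)); x -60 y edges (np.int64(-95), np.int64(95)); x -40 y edges (np.int64(-95), np.int64(95)); x -20 y edges (np.int64(-95), np.int64(94)); x 0 y edges (np.int64(-95), np.int64(94)); x 20 y edges (np.int64(-95), np.int64(94)); x 40 y edges (np.int64(-95), np.int64(94)); x 60 y edges (np.int64(-69), np.int64(69)); x 80 y edges None; 
y -80 x edges (np.int64(-81), np.int64(39)); y -60 x edges (np.int64(-81), np.int64(27)); y -40 x edges (np.int64(-81), np.int64(23)); y -20 x edges (np.int64(-81), np.int64(3)); y 0 x edges (np.int64(-81), np.int64(67)); y 20 x edges (np.int64(-81), np.int64(1)); y 40 x edges (np.int64(-81), np.int64(-9)); y 60 x edges (np.int64(-81), np.int64(25)); y 80 x edges (np.int64(-81), np.int64(38)); 
t: 24.0
position: [0.6166, -0.2331, 0.1886]
eef_rot: [0.085, -3.14, 0.001]
wrist_force: [0.4, 0.4, -6.8]
gripper_width: 0.0101
grip_force: 98.0
[ 0.617 -0.233  0.189] -3.08756446246237 [ 0.443  0.356 -6.781] [-0.085 -0.049  0.015]
x -80 y edges (np.int64(-95), np.int64(95)); x -60 y edges (np.int64(-95), np.int64(95)); x -40 y edges (np.int64(-95), np.int64(95)); x -20 y edges (np.int64(-124), np.int64(93)); x 0 y edges (np.int64(-95), np.int64(94)); x 20 y edges (np.int64(-95), np.int64(93)); x 40 y edges (np.int64(-95), np.int64(93)); x 60 y edges (np.int64(-70), np.int64(70)); x 80 y edges None; 
y -80 x edges (np.int64(-82), np.int64(38)); y -60 x edges (np.int64(-82), np.int64(26)); y -40 x edges (np.int64(-81), np.int64(22)); y -20 x edges (np.int64(-81), np.int64(2)); y 0 x edges (np.int64(-81), np.int64(67)); y 20 x edges (np.int64(-81), np.int64(1)); y 40 x edges (np.int64(-81), np.int64(-9)); y 60 x edges (np.int64(-81), np.int64(25)); y 80 x edges (np.int64(-81), np.int64(37));
```

```bash
python3 -m handwheel '[[[0,-0.02,0.3,0,0,0,0],[0,-0.034,0.6,0,0,0,0],[0,-0.034,0.65,0,0,0,0],[0,-0.034,0.65,0,0,0,0],[0,-0.034,0.65,0,0,0,0]]]'
python3 -m handwheel '[[[0,-0.034,0.65,0,0,0,0],[0,-0.034,0.65,0,0,0,0],[0,-0.034,0.65,0,0,0,0],[0,-0.034,0.65,0,0,0,0],[0,-0.034,0.65,0,0,0,0]]]'
python3 -m handwheel '[[[0,-0.034,0.65,0,0,0,0],[0,-0.034,0.65,0,0,0,0],[0,-0.034,0.65,0,0,0,0],[0,-0.034,0.65,0,0,0,0],[0,-0.034,0.5,0,0,0,0.07]]]'
python3 -m handwheel '[[[0,-0.034,0.4,0,0,0,0],[0,0,0.1,0.2,0,0,0],[0,0,0,0.3,0,0,0],[0,0,0,0,0,0,0],[0,0,0,0,0,0,0]]]'
python3 - <<'E'
from h import *
for _ in range(3): go([.6168,.2473,.12],.0477);snap('top')
E
```

```text
t: 24.55
position: [0.6159, -0.0884, 0.1852]
eef_rot: [0.085, -3.138, -0.001]
wrist_force: [-0.3, -0.2, -5.8]
gripper_width: 0.0096
grip_force: 98.2
t: 25.05
position: [0.6154, 0.0742, 0.1853]
eef_rot: [0.085, -3.138, -0.0]
wrist_force: [0.8, 0.1, -5.9]
gripper_width: 0.0098
grip_force: 98.2
t: 25.55
position: [0.6153, 0.2298, 0.1851]
eef_rot: [0.076, -3.138, 0.001]
wrist_force: [1.2, 0.2, -6.6]
gripper_width: 0.0099
grip_force: 98.2
t: 26.05
position: [0.6168, 0.2521, 0.1613]
eef_rot: [0.073, -3.139, 0.001]
wrist_force: [0.5, 0.5, -5.5]
gripper_width: 0.01
grip_force: 98.3
at [0.617 0.252 0.161] yaw -3.095 turn z -0.01 shift now [ 0.004 -0.095  0.826] after turn [ 0.004 -0.095  0.826] tilt [-0.001  0.001]
at [0.617 0.252 0.162] yaw -3.095 turn z -0.01 shift now [ 0.013 -0.097  0.839] after turn [ 0.013 -0.097  0.839] tilt [-0.  0.]
at [0.617 0.252 0.162] yaw -3.095 turn z -0.01 shift now [ 0.018 -0.098  0.845] after turn [ 0.018 -0.098  0.845] tilt [ 0.001 -0.   ]
```

```bash
python3 -m handwheel '[[[0,0.01,-0.095,0.3,0,0,0],[0,0,0,0.4,0,0,0],[0,0,0,0.3,0,0,0],[0,0,0,0.13,0,0,0],[0,0,0,0,0,0,0]]]'
python3 - <<'E'
from held import *
for _ in range(3):
    go([.6168,.2473,.0785],.0477);c=snap('wrist','w14.png')
p,_=tool();edges(c,p[2]-.0725,.6168,.2473,.0477)
E
```

```text
t: 26.7
position: [0.6168, 0.2477, 0.105]
eef_rot: [0.074, -3.14, 0.0]
wrist_force: [0.7, -0.2, -6.0]
gripper_width: 0.0102
grip_force: 98.3
at [0.617 0.248 0.105] yaw -3.095 turn z -0.01 shift now [-0.001 -0.007  0.53 ] after turn [-0.001 -0.007  0.53 ] tilt [-0.001  0.   ]
at [0.617 0.248 0.106] yaw -3.095 turn z -0.01 shift now [ 0.007 -0.01   0.545] after turn [ 0.007 -0.01   0.545] tilt [ 0. -0.]
at [0.617 0.248 0.106] yaw -3.094 turn z -0.01 shift now [ 0.012 -0.012  0.554] after turn [ 0.012 -0.012  0.554] tilt [ 0.001 -0.   ]
x -80 y edges (np.int64(-94), np.int64(95)); x -60 y edges (np.int64(-94), np.int64(96)); x -40 y edges (np.int64(-94), np.int64(125)); x -20 y edges (np.int64(-94), np.int64(95)); x 0 y edges (np.int64(-94), np.int64(95)); x 20 y edges (np.int64(-94), np.int64(95)); x 40 y edges (np.int64(-94), np.int64(95)); x 60 y edges (np.int64(-68), np.int64(70)); x 80 y edges None; 
y -80 x edges (np.int64(-80), np.int64(40)); y -60 x edges (np.int64(-81), np.int64(59)); y -40 x edges (np.int64(-80), np.int64(-6)); y -20 x edges (np.int64(-80), np.int64(5)); y 0 x edges (np.int64(-80), np.int64(67)); y 20 x edges (np.int64(-80), np.int64(1)); y 40 x edges (np.int64(-80), np.int64(-9)); y 60 x edges (np.int64(-80), np.int64(0)); y 80 x edges (np.int64(-80), np.int64(38));
```

```bash
python3 -m handwheel '[[[0,0.01,-0.012,0.1,0,0,0],[0,0,0,0.1,0,0,0],[0,0,0,0.1,0,0,0],[0,0,0,0.06,0,0,0],[0,0,0,0,0,0,0]]]'
```

```text
t: 27.35
position: [0.6161, 0.2472, 0.0866]
eef_rot: [0.074, -3.14, 0.0]
wrist_force: [0.3, -0.1, -6.8]
gripper_width: 0.0098
grip_force: 98.3
```

In the sockets with no contact load; lower the remaining 8 mm.

```bash
python3 -m handwheel '[[[0,0,0,0.06,0,0,0],[0,0,0,0.05,0,0,0],[0,0,0,0.03,0,0,0],[0,0,0,0,0,0,0],[0,0,0,0,0,0,0]]]'
```

```text
t: 27.85
position: [0.6165, 0.2473, 0.0803]
eef_rot: [-0.074, 3.141, -0.0]
wrist_force: [-0.1, -0.6, -5.4]
gripper_width: 0.0099
grip_force: 98.3
```

```bash
python3 -m handwheel '[[[0,0,0,0.03,0,0,0],[0,0,0,0.02,0,0,0],[0,0,0,0.02,0,0,0],[0,0,0,0,0,0,0],[0,0,0,0,0,0,0]]]'
```

```text
t: 28.35
position: [0.6169, 0.2474, 0.0784]
eef_rot: [-0.074, 3.139, 0.001]
wrist_force: [-4.4, -1.5, 12.4]
gripper_width: 0.0099
grip_force: 101.3
```

```bash
python3 -m handwheel '[[[0.3,0,0,0,0,0,0],[0.35,0,0,0,0,0,0],[0.35,0,0,0,0,0,0],[0.35,0,0,0,0,0,0],[0.35,0,0,-0.2,0,0,0]]]' 30
python3 -m handwheel '[[[0.35,-0.1,0,-0.5,0,0,0],[0.35,-0.2,0,-0.7,0,0,0],[0.35,-0.2,0,-0.7,0,0,0],[0.35,-0.2,0,-0.6,0,0,0],[0.35,-0.2,0,0,0,0,0]]]'
python3 - <<'E'
from fr import *
c=snap('wrist','w15.png')
for z in(.064,.067,.07,.073,.076): box(c,'wrist',.617,.247,z,w=.12)
for x,y in((.6265+.002,.297),(.627,.197)): clamp(c,'wrist',x,y,z=.07,w=.045,th=120) if 0 else None
s=np.array([[1,-.0477],[.0477,1]])
# widths of the clamps' dark outline against the white deck, in frame axes
m=bright(c,'wrist',(.53,.71),(.14,.355),.066,res=.001);g=cv2.cvtColor(m,cv2.COLOR_BGR2GRAY)
M=cv2.getRotationMatrix2D((107,87),0,1)
for i in range(15,165,12): print(i-87,''.join('#' if v<205 else '.' for v in g[i,::2]))
print(arm.get_obs()['wrist_force'])
E
```

```text
t: 28.85
position: [0.6158, 0.2471, 0.086]
eef_rot: [0.074, -3.139, 0.001]
wrist_force: [-0.1, -0.4, -0.0]
gripper_width: 0.0301
grip_force: 0.0
t: 29.35
position: [0.663, 0.2497, 0.2172]
eef_rot: [-0.074, 3.134, 0.002]
wrist_force: [-0.1, 0.5, -0.5]
gripper_width: 0.0298
grip_force: 0.0
wrist 0.064 box [617.4 247.6] [166.2 196.5] 2.73
wrist 0.067 box [617.1 247.6] [164.4 194.5] 2.73
wrist 0.07 box [616.8 247.6] [162.8 192.5] 2.77
wrist 0.073 box [616.5 247.6] [161.1 190.5] 2.79
wrist 0.076 box [616.3 247.6] [159.4 188.6] 2.73
-72 ####..####.#######................................................................................#..#######
-60 ####...###........................................................................................#..#######
-48 #####..###..........................######......................####...####.........#.##...###.....#..######
-36 #####..###..###.....###............#......##......#...###.################...........#########.....#..######
-24 #####..####........#######.........###...............####..#########....####......######...........#..######
-1
[... 216 characters left out ...]
#####
12 ######..###..............##############.............######..#########.....#############.............#..#####
24 #######.####.............############...............######..#########......###..####................#..#####
36 #######..###..............#####..#####..............##################....###....####................#..####
48 #######..###.............#####.....#####............#######..............####.....####........########.#####
60 ########.####................................................................................###############
72 ########.#####........................................................................######################
[-0.64  -0.726 -0.815]
```

```bash
python3 - <<'E'
from plant import arm
print(arm.hand_in())
E
```

```text
the job is handed in; nothing more can be done
None
```

The job is handed in: both shut clamps lie side by side in the tray, both open clamps are on the frame's deck, and the frame measured fully home on the tray with nothing held.

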